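# Shim the rocking power pack

### The job

The power pack rocks on its base board because its front right foot (as the robot sees it) is short. Slide the two shims squarely in under that foot one after the other, noses first and the second on top of the first, each fully home against the yellow stop behind the foot. Then press down firmly on the red pad beside that foot to check that the pack no longer rocks, and let go, leaving both shims in place and the bottle, bin and screwdriver undisturbed.

Things in the scene. Friction and masses are not known exactly. Their poses are not given: they have to be found in the camera images.
- base_board: Fixed plywood board 310 x 300 x 12 mm under the power pack (black battery, wooden legs and shelf, white inverter on top, its top 197 mm above the bench). Origin at bench height below the middle of the four feet (feet at x +-70, y +-90 mm); +x from the pack's front to its back, away from the robot, +y left. The board reaches 190 mm to -x, 120 to +x, 150 to either side.
- seat (a point): On the board's top (12 mm above the bench) straight below the middle of the short foot (front right: board frame x -70, y -90 mm); axes as the board's. The foot is black, 50 x 50 mm; its sole is 15.5 mm above this point when level (two shims make 14 mm) and bevelled 6 mm at the front. Shims go in along +x; fully home, a shim's sole point is over this point.
- stop (a point): Top middle of the front face of the yellow stop cleat (100 mm wide, 22 mm high) fixed on the board, 25 mm behind the middle of the short foot: a shim's nose touches this face when fully home.
- shelf_edge (a point): On the lower front edge of the pack's overhanging shelf, above the short foot: 52 mm in front of the foot's middle, 100 mm above the board. The shelf runs straight 115 mm to either side of the board's middle. A vertical gripper strikes it before a shim is home; one leaning back about 30 deg clears it.
- power_pack (a joint): Rocking angle of the pack about the diagonal through its front left and back right feet, rad: 0 level (where its own weight brings it back), 0.14 with the short foot down on the bare board. Pressing the red pad with some 4 N rocks it. On one shim it still rocks to about 0.08, on two to 0.014.
- press_pad (a point): Middle of the top face of the red disc (36 mm across, 6 mm high; power_pack_c0 in any rules) on the end of a wooden ledge 44 mm wide that sticks out of the short leg to the right (-y), part of the pack: 80 mm above the bench, in the board frame x -70, y -185 mm. Press straight down on it, about 10 N. Open above; the shelf's side edge is 70 mm to its left, its top 127 mm above the bench.
- orange_shim: Loose orange shim, L-shaped. Plate 80 (x) by 60 (y) by 7 mm; origin mid-underside. Nose at +x, its last 10 mm only 3.5 thick. At the rear left an ear (x -40..-10, out to y +62) bears a tongue 24 wide (y), 12 thick, 75 long: root x -34, y +50, z 3 mm, leaning back to -x 30 deg from vertical. Grip it across its width, tool leaning along it. The other shim's plate passes beside it.
- orange_shim_grip (a point): Site on the centre line of the shim's tongue, 48 mm up it from its root: the place to hold it (in the shim's frame x -58, y +50, z 44.6 mm). Axes as the shim's.
- orange_shim_sole (a point): Site on the shim's underside, midway across it and 25 mm behind its nose (shim frame x +15, y 0, z 0): lies straight below the middle of the short foot when the shim is fully home. Axes as the shim's.
- blue_shim: Loose blue shim, L-shaped. Plate 80 (x) by 60 (y) by 7 mm; origin mid-underside. Nose at +x, its last 10 mm only 3.5 thick. At the rear right an ear (x -40..-10, out to y -62) bears a tongue 24 wide (y), 12 thick, 75 long: root x -34, y -50, z 3 mm, leaning back to -x 30 deg from vertical. Grip it across its width, tool leaning along it. The other shim's plate passes beside it.
- blue_shim_grip (a point): Site on the centre line of the shim's tongue, 48 mm up it from its root: the place to hold it (in the shim's frame x -58, y -50, z 44.6 mm). Axes as the shim's.
- blue_shim_sole (a point): Site on the shim's underside, midway across it and 25 mm behind its nose (shim frame x +15, y 0, z 0): lies straight below the middle of the short foot when the shim is fully home. Axes as the shim's.
- bottle: Bystander: black drinking bottle, 70 mm across, 190 mm tall, origin at the centre of its underside.
- bin: Bystander: open yellow parts bin 110 x 150 x 70 mm, origin at the centre of its underside.
- driver: Bystander: screwdriver, 200 mm long, lying on the bench.

How it is judged:
On the way, in this order (a step that is already met when the one before it is completed fails the run):
1. one shim lies flat on the board under the short foot, fully home and let go (((x of orange_shim_sole in the frame of seat between -0.012 and 0.008 m and y of orange_shim_sole in the frame of seat between -0.015 and 0.015 m and z of orange_shim_sole in the frame of seat between -0.003 and 0.003 m and angle between the x axis of orange_shim and the x axis of base_board, either way round below 0.17 rad and angle between orange_shim's own z axis and vertical below 0.05 rad and contact force between the fingers and orange_shim below 0.05 N and linear speed of orange_shim below 0.02 m/s) or (x of blue_shim_sole in the frame of seat between -0.012 and 0.008 m and y of blue_shim_sole in the frame of seat between -0.015 and 0.015 m and z of blue_shim_sole in the frame of seat between -0.003 and 0.003 m and angle between the x axis of blue_shim and the x axis of base_board, either way round below 0.17 rad and angle between blue_shim's own z axis and vertical below 0.05 rad and contact force between the fingers and blue_shim below 0.05 N and linear speed of blue_shim below 0.02 m/s))), for 0.2 s.
2. the other shim lies on top of it under the foot, fully home and let go (((x of orange_shim_sole in the frame of seat between -0.012 and 0.008 m and y of orange_shim_sole in the frame of seat between -0.015 and 0.015 m and z of orange_shim_sole in the frame of seat between -0.003 and 0.003 m and angle between the x axis of each of orange_shim, blue_shim and the x axis of base_board, either way round below 0.17 rad and angle between each of orange_shim, blue_shim's own z axis and vertical below 0.05 rad and x of blue_shim_sole in the frame of seat between -0.012 and 0.008 m and y of blue_shim_sole in the frame of seat between -0.015 and 0.015 m and z of blue_shim_sole in the frame of seat between 0.004 and 0.01 m and contact force between the fingers and orange_shim below 0.05 N and linear speed of each of orange_shim, blue_shim below 0.02 m/s and contact force between the fingers and blue_shim below 0.05 N) or (x of blue_shim_sole in the frame of seat between -0.012 and 0.008 m and y of blue_shim_sole in the frame of seat between -0.015 and 0.015 m and z of blue_shim_sole in the frame of seat between -0.003 and 0.003 m and angle between the x axis of each of blue_shim, orange_shim and the x axis of base_board, either way round below 0.17 rad and angle between each of blue_shim, orange_shim's own z axis and vertical below 0.05 rad and x of orange_shim_sole in the frame of seat between -0.012 and 0.008 m and y of orange_shim_sole in the frame of seat between -0.015 and 0.015 m and z of orange_shim_sole in the frame of seat between 0.004 and 0.01 m and contact force between the fingers and blue_shim below 0.05 N and linear speed of each of blue_shim, orange_shim below 0.02 m/s and contact force between the fingers and orange_shim below 0.05 N))), for 0.2 s.
3. the red pad is pressed with more than 8 N and the pack does not rock (contact force between the fingers and power_pack_c0 above 8 N and value of joint power_pack below 0.03 rad and ((x of orange_shim_sole in the frame of seat between -0.012 and 0.008 m and y of orange_shim_sole in the frame of seat between -0.015 and 0.015 m and z of orange_shim_sole in the frame of seat between -0.003 and 0.003 m and angle between the x axis of each of orange_shim, blue_shim and the x axis of base_board, either way round below 0.17 rad and angle between each of orange_shim, blue_shim's own z axis and vertical below 0.05 rad and x of blue_shim_sole in the frame of seat between -0.012 and 0.008 m and y of blue_shim_sole in the frame of seat between -0.015 and 0.015 m and z of blue_shim_sole in the frame of seat between 0.004 and 0.01 m and contact force between the fingers and orange_shim below 0.05 N and linear speed of each of orange_shim, blue_shim below 0.02 m/s and contact force between the fingers and blue_shim below 0.05 N) or (x of blue_shim_sole in the frame of seat between -0.012 and 0.008 m and y of blue_shim_sole in the frame of seat between -0.015 and 0.015 m and z of blue_shim_sole in the frame of seat between -0.003 and 0.003 m and angle between the x axis of each of blue_shim, orange_shim and the x axis of base_board, either way round below 0.17 rad and angle between each of blue_shim, orange_shim's own z axis and vertical below 0.05 rad and x of orange_shim_sole in the frame of seat between -0.012 and 0.008 m and y of orange_shim_sole in the frame of seat between -0.015 and 0.015 m and z of orange_shim_sole in the frame of seat between 0.004 and 0.01 m and contact force between the fingers and blue_shim below 0.05 N and linear speed of each of blue_shim, orange_shim below 0.02 m/s and contact force between the fingers and orange_shim below 0.05 N))), for 0.2 s.
At the end, for the whole second after the job is handed in: Both shims lie stacked under the short foot (either one below), noses in, at most 12 mm short of home, within 15 mm sideways and 0.17 rad, flat, let go, at rest; the pack is level (under 0.03 rad); bottle, bin and screwdriver moved under 30 mm (((x of orange_shim_sole in the frame of seat between -0.012 and 0.008 m and y of orange_shim_sole in the frame of seat between -0.015 and 0.015 m and z of orange_shim_sole in the frame of seat between -0.003 and 0.003 m and angle between the x axis of each of orange_shim, blue_shim and the x axis of base_board, either way round below 0.17 rad and angle between each of orange_shim, blue_shim's own z axis and vertical below 0.05 rad and x of blue_shim_sole in the frame of seat between -0.012 and 0.008 m and y of blue_shim_sole in the frame of seat between -0.015 and 0.015 m and z of blue_shim_sole in the frame of seat between 0.004 and 0.01 m and contact force between the fingers and orange_shim below 0.05 N and linear speed of each of orange_shim, blue_shim below 0.02 m/s and contact force between the fingers and blue_shim below 0.05 N) or (x of blue_shim_sole in the frame of seat between -0.012 and 0.008 m and y of blue_shim_sole in the frame of seat between -0.015 and 0.015 m and z of blue_shim_sole in the frame of seat between -0.003 and 0.003 m and angle between the x axis of each of blue_shim, orange_shim and the x axis of base_board, either way round below 0.17 rad and angle between each of blue_shim, orange_shim's own z axis and vertical below 0.05 rad and x of orange_shim_sole in the frame of seat between -0.012 and 0.008 m and y of orange_shim_sole in the frame of seat between -0.015 and 0.015 m and z of orange_shim_sole in the frame of seat between 0.004 and 0.01 m and contact force between the fingers and blue_shim below 0.05 N and linear speed of each of blue_shim, orange_shim below 0.02 m/s and contact force between the fingers and orange_shim below 0.05 N)) and value of joint power_pack below 0.03 rad and velocity of joint power_pack below 0.05 rad/s and distance of each of bottle, bin, driver from where it was at the start of the episode below 0.03 m); the robot touches nothing.
It fails at once if a bystander is moved more than 30 mm (distance of any of bottle, bin, driver from where it was at the start of the episode above 0.03 m).
It also fails if it takes over 72 s, if anything falls off the work surface, if the arm or the gripper's body presses on something with over 40 N, if the wrist force passes 120 N, or if a joint passes its speed limit or range.

### The arm

A 6-joint arm with a two-finger parallel gripper is mounted at the origin on the work surface. World frame = base frame: x ahead of the robot, y to its left, z up, the work surface at z = 0. Lengths are in m, angles in rad, forces in N, time in s.
With the tool pointing down it reaches from about 0.25 to 0.725 m from the base axis. Payload 9.7 kg.
Tool frame: the origin (TCP) lies at the very end of the fingers, on their centre line; the grasp point (between the pads) lies 19 mm behind it; z points along the fingers, y is the line along which they close (so a half turn about z gives the same grasp; the last joint's range is limited). The gripper opens to 85 mm and grips with 20 to 120 N. Pads are 22 mm wide; open, the fingers measure 114 mm over their backs; the gripper's body (76 mm by 85 mm) begins 54 mm behind the grasp point. The pads swing forward as they close: fully open they stand 13 mm farther back than shut.
Start: joints at [-1.276, 0.087, 0.176, 1.66, 0, 1.571], TCP at [0.16, -0.526, 0.231] pointing down, gripper open.
Joint ranges: [-3.13, 3.13], [-0.85, 1.81], [-1.15, 1.24], [-2.2, 2.28], [-1.44, 1.52], [-3.14, 3.14]. Speed limits (rad/s): [2.22, 2.22, 2.57, 3.14, 3.14, 3.14].

### API

Orientations are given as a unit quaternion [x, y, z, w].
In Python, from station import manip, fingers, kinematics, capture, job, monitor gives the robot as it stands. Calls block until the motion is done:
- manip.movep(position, orientation): joint-space move of the TCP to a pose.
- manip.movel(position, attitude=None, speed=0.15): straight line of the TCP; attitude=None keeps the orientation; speed is the mean speed in m/s.
- manip.move_j(angles): joint-space move.
- fingers.grip(opening, grip_force=None): finger opening in m; grip_force is the grip in N (None keeps the last); returns when the fingers have stopped.
- manip.sleep(seconds).
- kinematics.inverse_kinematics(position, orientation): joint angles nearest the present ones, or None.
- capture(name): name is "scene" or "top" or "wrist"; returns a dict with "image" (480x640x3 uint8, red, green, blue), "intrinsics" (3x3 intrinsics, pixels), "dist" ([k1, k2, p1, p2, k3] as OpenCV has them; the pictures are not rectified), "pose" (4x4, takes a point from camera to world coordinates). Camera axes: x right, y up, looking along -z (the intrinsics and any distortion apply to the point x, -y, -z); pixel columns grow to the right and rows downward; lengths in m; the calibration is good to about 2 mm. A picture is of the moment at which its call begins. There is no depth.
A pose or a line that the arm cannot do raises manip.PlanningError and nothing moves.
- job.job_done(): hands the job in; it is judged then, once.
Readings, each from a call of its own:
- monitor.read_t(): time.
- monitor.read_qpos(): joint angles.
- monitor.read_qvel(): joint speeds.
- monitor.read_joint_efforts(): joint torques, N m.
- monitor.read_tool_pos(): TCP position.
- monitor.read_ee_rot(): TCP orientation.
- monitor.read_force(): force on the tool from outside, world axes, zero at the start.
- monitor.read_moment(): the same for the moment, N m.
- monitor.read_gripper_width(): finger opening in m.
- monitor.read_grasp_force(): force on a finger pad.
Only numpy, scipy, OpenCV 4.12 (cv2) and the standard library are available. Lean on these libraries where they do the work, as an engineer would, in place of code of your own. Each camera call takes 0.05 s, during which the arm holds its last target. There are 200 camera calls.

## Working session

There is one attempt and no reset: what is moved stays moved. The work goes in short steps, each a Python script; the robot and the scene stay as the last script left them, time stands still between calls to the robot, and variables do not carry over. Pictures are saved under pics/ and viewed, at most 10 in all, crops included, and the job is handed in when it is done.

```bash
ls; mkdir -p pics; python3 - <<'E'
from station import capture,monitor
import cv2,numpy as np
for n in("scene","top","wrist"):
    c=capture(n);cv2.imwrite(f"pics/{n}0.png",c["image"][:,:,::-1])
    np.savez(f"{n}0.npz",**c)
    print(n,c["intrinsics"].round(1).tolist(),np.round(c["dist"],3),c["pose"].round(3).tolist())
print(monitor.read_t(),monitor.read_ee_rot(),monitor.read_force())
E
```

```text
pics
scene [[514.6, 0.0, 315.2], [0.0, 514.6, 240.9], [0.0, 0.0, 1.0]] [-0.128  0.     0.     0.     0.   ] [[0.088, -0.663, 0.744, 1.532], [0.996, 0.053, -0.071, -0.062], [0.007, 0.747, 0.665, 0.962], [0.0, 0.0, 0.0, 1.0]]
top [[433.5, 0.0, 323.6], [0.0, 433.5, 240.7], [0.0, 0.0, 1.0]] [-0.097  0.     0.     0.     0.   ] [[0.013, 0.979, -0.204, 0.34], [-1.0, 0.013, -0.003, 0.036], [-0.0, 0.204, 0.979, 1.123], [0.0, 0.0, 0.0, 1.0]]
wrist [[344.4, 0.0, 319.4], [0.0, 344.4, 244.7], [0.0, 0.0, 1.0]] [-0.033  0.     0.     0.     0.   ] [[0.291, 0.914, 0.283, 0.231], [-0.957, 0.278, 0.086, -0.504], [-0.001, -0.296, 0.955, 0.374], [0.0, 0.0, 0.0, 1.0]]
0.15 [ 9.89158641e-01  1.46850001e-01 -6.26557907e-05 -5.06519745e-04] [-0.31040285 -0.57775004  0.19266106]
```

View pics/top0.png

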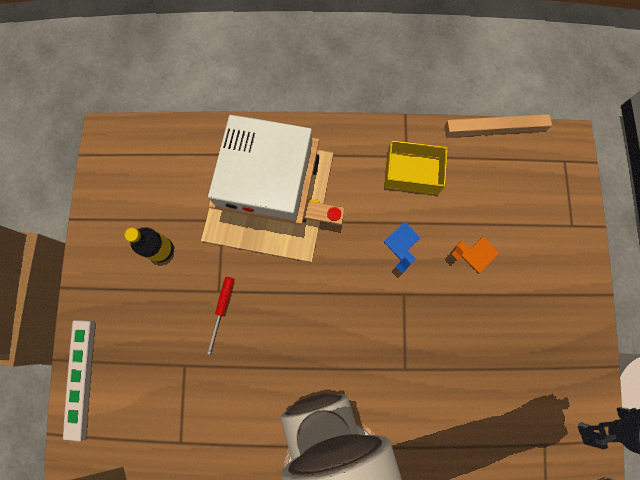

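View pics/scene0.png

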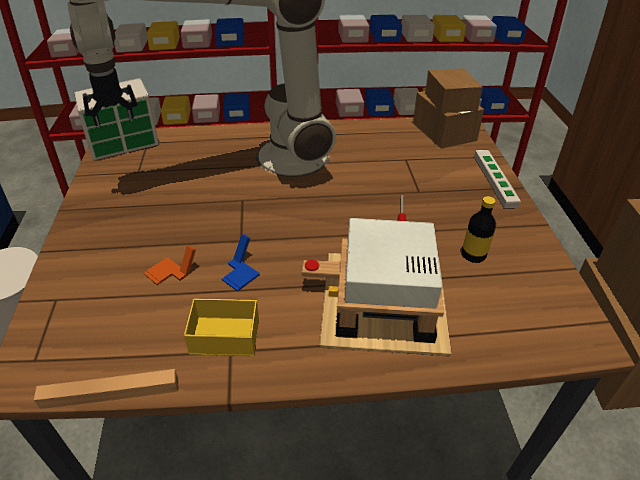

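The top view shows the blue shim around (403,245), orange around (475,254), the red pad at (334,214), and the board's front corners at (202,241) and (311,261). In the scene view the pad is at (312,265) and the shims at (240,265) and (170,265). Next I'll write the helpers, get coarse positions, and move the wrist camera over the shims.

```bash
cat > h.py <<'E'
import numpy as np,cv2
from scipy.spatial.transform import Rotation as R
F=np.diag([1.,-1,-1])
def rays(c,uv):
    p=cv2.undistortPoints(np.array(uv,float).reshape(-1,1,2),c["intrinsics"],c["dist"])[:,0]
    d=np.c_[p,np.ones(len(p))]@(c["pose"][:3,:3]@F).T
    return c["pose"][:3,3],d/np.linalg.norm(d,axis=1)[:,None]
def plane(c,uv,z):
    o,d=rays(c,uv); return o+d*((z-o[2])/d[:,2])[:,None]
def tri(obs):  # [(cam,uv),...] -> point, residual
    A=np.zeros((3,3));b=np.zeros(3);L=[]
    for c,uv in obs:
        o,d=rays(c,[uv]);P=np.eye(3)-np.outer(d[0],d[0]);A+=P;b+=P@o;L.append((P,o))
    x=np.linalg.solve(A,b);return x,max(np.linalg.norm(P@(x-o)) for P,o in L)
def proj(c,X):
    Rc=(c["pose"][:3,:3]@F).T
    return cv2.projectPoints(np.array(X,float).reshape(-1,3),cv2.Rodrigues(Rc)[0],-Rc@c["pose"][:3,3],c["intrinsics"],c["dist"])[0][:,0]
H={"orange":((5,150,60),(16,255,255)),"blue":((100,120,40),(125,255,255)),"red":((0,180,80),(3,255,255)),"yellow":((22,180,60),(32,255,255))}
def blobs(c,col,amin=25):
    m=cv2.inRange(cv2.cvtColor(c["image"],cv2.COLOR_RGB2HSV),*H[col])
    if col=="red": m|=cv2.inRange(cv2.cvtColor(c["image"],cv2.COLOR_RGB2HSV),(176,180,80),(180,255,255))
    n,l,s,ce=cv2.connectedComponentsWithStats(m)
    return sorted([(int(s[i,4]),ce[i].round(1).tolist(),s[i,:4].tolist(),l==i) for i in range(1,n) if s[i,4]>=amin],key=lambda t:-t[0])
def quat(yaw,lean=0):
    """tool down, fingers closing along y of a frame turned yaw about z; lean: tool body tilts back to -x"""
    # tool z = approach; lean back: body toward -x, so z=(sin,0,-cos); y tool=-+y
    z=np.array([np.sin(lean),0,-np.cos(lean)]);y=np.array([0,-1.,0]);x=np.cross(y,z)
    return (R.from_euler("z",yaw)*R.from_matrix(np.c_[x,y,z])).as_quat()
def cap(name,tag):
    from station import capture
    c=capture(name);cv2.imwrite(f"pics/{tag}.png",c["image"][:,:,::-1]);np.savez(f"{tag}.npz",**c);return c
E
python3 - <<'E'
from h import *
t,s=[dict(np.load(f"{n}0.npz")) for n in("top","scene")]
for n,c in(("top",t),("scene",s)):
    for col in H: print(n,col,[b[:3] for b in blobs(c,col)][:5])
print(plane(t,[(202,241),(311,261),(333,152)],.012).round(3))
print("blue,or",plane(t,[(403,240),(398,272),(483,254),(450,260)],.007).round(3))
print("bottle,driver",plane(t,[(165,255),(209,353),(230,280)],0).round(3))
from station import kinematics,monitor
print(monitor.read_tool_pos(),R.from_quat(monitor.read_ee_rot()).as_matrix().round(2).tolist())
for p in[(.25,-.25,.3),(.25,-.38,.3),(.4,-.2,.3),(.3,-.1,.3)]: 
  for yaw in(0,-.7,.7): print(p,yaw,kinematics.inverse_kinematics(list(p),quat(yaw).tolist()))
E
```

```text
top orange [(121806, [335.0, 296.8], [45, 112, 579, 368]), (267, [613.3, 2.8], [573, 0, 67, 9]), (34, [6.5, 1.0], [0, 0, 15, 4])]
top blue [(882, [402.4, 244.7], [384, 222, 36, 51])]
top red [(354, [224.3, 295.8], [215, 277, 19, 39]), (135, [334.1, 213.8], [328, 208, 13, 13]), (26, [247.3, 208.6], [243, 207, 10, 4])]
top yellow [(2850, [415.6, 167.1], [384, 141, 64, 54]), (281, [161.8, 250.0], [145, 234, 26, 28]), (184, [132.4, 234.6], [125, 228, 16, 15])]
scene orange [(107682, [289.8, 275.8], [0, 114, 635, 303]), (696, [459.7, 85.6], [429, 69, 54, 43]), (355, [627.1, 393.3], [606, 368, 34, 41]), (206, [15.3, 114.5], [0, 110, 35, 10]), (171, [632.3, 335.4], [622, 322, 18, 34])]
scene blue [(882, [240.1, 267.1], [222, 234, 38, 57]), (674, [384.8, 27.3], [370, 15, 32, 27]), (644, [229.4, 31.1], [215, 18, 29, 29]), (624, [508.3, 28.3], [492, 16, 35, 27]), (613, [378.4, 100.9], [365, 89, 29, 27])]
scene red [(554, [430.7, 44.7], [318, 43, 230, 5]), (394, [192.5, 50.8], [114, 46, 156, 11]), (140, [53.6, 60.0], [25, 57, 58, 8]), (136, [505.0, 115.8], [483, 114, 46, 4]), (115, [311.4, 264.
[... 1042 characters left out ...]
1.79667135  0.          2.85270144]
(0.25, -0.38, 0.3) 0.7 [-0.98889121 -0.10175648  0.12411855  1.79667135  0.          1.45270144]
(0.4, -0.2, 0.3) 0 [-0.46364761 -0.11947575  0.10805127  1.79832335  0.          2.67794504]
(0.4, -0.2, 0.3) -0.7 [-0.46364761 -0.11947575  0.10805127  1.79832335  0.         -2.90524026]
(0.4, -0.2, 0.3) 0.7 [-0.46364761 -0.11947575  0.10805127  1.79832335  0.          1.97794504]
(0.3, -0.1, 0.3) 0 [-0.32175055 -0.41607428 -0.12176277  1.86510784  0.          2.8198421 ]
(0.3, -0.1, 0.3) -0.7 [-0.32175055 -0.41607428 -0.12176277  1.86510784  0.         -2.76334321]
(0.3, -0.1, 0.3) 0.7 [-0.32175055 -0.41607428 -0.12176277  1.86510784  0.          2.1198421 ]
```

Coarse fix: the board edges measure 293 and 308 mm (300 and 310 nominal), yaw is about -0.17, and the seat is near (0.644, 0.110). Next are wrist views over the shims, plus one low, leaning view towards the foot.

```bash
python3 - <<'E'
from h import *
from station import manip,kinematics,monitor
manip.movep([.52,-.27,.24],quat(0).tolist());w1=cap("wrist","w1")
manip.movep([.46,-.20,.20],quat(0).tolist());w2=cap("wrist","w2")
manip.movep([.43,.09,.22],quat(-.17,.3).tolist());w3=cap("wrist","w3")
for lean,x,y,z in((1.1,.38,.13,.14),(1.,.38,.13,.16),(.9,.4,.13,.16)):
    try: manip.movep([x,y,z],quat(-.17,lean).tolist());w4=cap("wrist","w4");print(lean);break
    except manip.PlanningError as e: print(e)
print(monitor.read_t(),monitor.read_force())
im=[cv2.imread(f"pics/w{i}.png") for i in(1,2,3,4)]
cv2.imwrite("pics/m1.png",cv2.resize(np.vstack([np.hstack(im[:2]),np.hstack(im[2:])]),(800,600),interpolation=cv2.INTER_AREA))
E
```

```text
the arm cannot take that pose within its joint ranges
the arm cannot take that pose within its joint ranges
the arm cannot take that pose within its joint ranges
6.875 [-0.8409183   0.12099485  0.02082061][ WARN:0@3.046] global loadsave.cpp:275 findDecoder imread_('pics/w4.png'): can't open/read file: check file path/integrity
Traceback (most recent call last):
ValueError: all the input arrays must have same number of dimensions, but the array at index 0 has 3 dimension(s) and the array at index 1 has 1 dimension(s)
```

```bash
python3 - <<'E'
from h import *
from station import manip,kinematics,monitor
ok=[]
for lean in(.9,.8,.7,.6,.52):
  for x in(.38,.42,.46,.5):
    for z in(.05,.1,.15):
      if kinematics.inverse_kinematics([x,.13,z],quat(-.17,lean).tolist()) is not None: ok.append((lean,x,z))
print(ok[:12])
print("grasp lean at insertion",[kinematics.inverse_kinematics([x,y,.04],quat(-.17,.52).tolist()) is not None for x,y in((.5,.15),(.57,.17),(.57,.07))])
im=[cv2.imread(f"pics/{i}.png") for i in("w1","w2","w3")]
cv2.imwrite("pics/m1.png",cv2.resize(np.vstack([np.hstack(im[:2]),np.hstack([im[2],im[2]*0])]),(800,600),interpolation=cv2.INTER_AREA))
E
```

```text
[(0.9, 0.46, 0.05), (0.9, 0.5, 0.05), (0.9, 0.5, 0.1), (0.9, 0.5, 0.15), (0.8, 0.46, 0.05), (0.8, 0.46, 0.1), (0.8, 0.46, 0.15), (0.8, 0.5, 0.05), (0.8, 0.5, 0.1), (0.8, 0.5, 0.15), (0.7, 0.42, 0.05), (0.7, 0.42, 0.1)]
grasp lean at insertion [True, True, True]
```

View pics/m1.png

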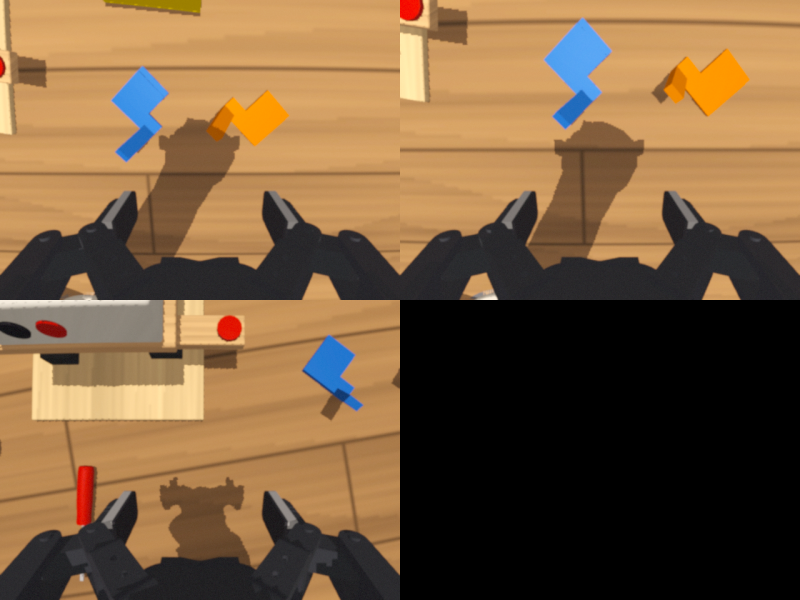

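Panels are scaled by 0.625. In the w1 panel the blue shim's plate corners are at (142,67), (168,93) and (113,100), with the tongue tip at (123,158). The orange shim's are at (268,90), (288,115) and (255,145), with its tongue tip at (212,135). Both noses point up and to the right. In the w3 panel the board's front edge is at row 420, with the corner at (203,419), and the pad is at (229,327).

```bash
python3 - <<'E'
from h import *
W={k:dict(np.load(f"{k}.npz")) for k in("w1","w2","w3")}
for k,pts in(("w1",[(265,118),(217,130),(135,95),(135,145),(60,100)]),("w2",[(715,85),(680,78),(675,90),(580,55),(570,108)])):
    for p in pts:
        u=(p[0]%400)/.625;v=p[1]/.625
        print(k,p,cv2.cvtColor(W[k]["image"],cv2.COLOR_RGB2HSV)[int(v),int(u)])
# L polygons: saturated tops
for k in("w1","w2"):
    hsv=cv2.cvtColor(W[k]["image"],cv2.COLOR_RGB2HSV)
    for col,lo,hi in(("orange",(5,235,30),(22,255,255)),("blue",(100,150,30),(125,255,255))):
        m=cv2.inRange(hsv,lo,hi);cs,_=cv2.findContours(m,cv2.RETR_EXTERNAL,cv2.CHAIN_APPROX_NONE)
        c=max([c for c in cs if cv2.contourArea(c)<20000],key=cv2.contourArea)
        P=cv2.approxPolyDP(c,4,True)[:,0]
        X=plane(W[k],P,.007)
        print(k,col,cv2.contourArea(c));print(np.c_[P,(X[:,:2]*1000).round(),(np.linalg.norm(np.roll(X,-1,0)-X,axis=1)*1000).round()].astype(int).tolist())
# pad
obs=[(W[k],b[1]) for k in W for b in [b for b in blobs(W[k],"red",100)][:4] if abs(plane(W[k],[b[1]],.08)[0][1]-.01)<.06 and plane(W[k],[b[1]],.08)[0][0]>.55]
t,s=[dict(np.load(f"{n}0.npz")) for n in("top","scene")]
obs+=[(t,(334.1,213.8)),(s,(311.4,264.6))]
print("pad",tri(obs),[plane(c,[u],.08)[0].round(3).tolist() for c,u in obs])
E
```

```text
w1 (265, 118) [ 18 255 255]
w1 (217, 130) [ 15 255 156]
w1 (135, 95) [105 186 233]
w1 (135, 145) [106 206 188]
w1 (60, 100) [ 16 134 209]
w2 (715, 85) [ 18 255 255]
w2 (680, 78) [ 16 255 218]
w2 (675, 90) [ 17 255 242]
w2 (580, 55) [105 165 243]
w2 (570, 108) [106 212 189]
w1 orange 5545.5
[[461, 184, 547, -425, 58], [427, 145, 588, -385, 46], [394, 176, 556, -352, 32], [372, 157, 575, -327, 71], [331, 209, 519, -284, 27], [349, 224, 502, -304, 41], [370, 193, 537, -326, 63], [408, 232, 493, -371, 77]]
w1 blue 5873.5
[[229, 108, 625, -178, 76], [180, 159, 574, -122, 67], [225, 205, 524, -167, 65], [186, 242, 481, -118, 25], [202, 257, 463, -135, 93], [257, 202, 527, -202, 31], [238, 180, 551, -183, 46], [267, 149, 584, -216, 55]]
w2 orange 7470.0
[[557, 125, 548, -424, 57], [521, 79, 588, -383, 47], [480, 116, 555, -349, 31], [457, 92, 576, -326, 29], [433, 116, 555, -306, 26], [422, 144, 530, -297, 26], [440, 164, 511, -316, 13], [452, 157, 518, -327, 13], [458, 144, 530, -332, 55], [494, 184, 493, -372, 77]]
w2 blue 8123.0
[[293, 31, 624, -178, 77], [232, 95, 573, -121, 66], [283, 150, 524, -166, 51], [245, 186, 490, -128, 24], [263, 204, 472, -145, 78], [320, 147, 527, -201, 31], [298, 121, 550, -181, 47], [335, 82, 583, -215, 55]]
pad (array([0.62477907, 0.0128659 , 0.07123307]), np.float64(0.0062383324128315)) [[0.622, -0.003, 0.08], [0.619, 0.008, 0.08], [0.624, 0.014, 0.08], [0.625, 0.014, 0.08], [0.632, 0.014, 0.08]]
```

Shim yaws come out near -0.8, and the edge lengths match (80/50/32/60). The pad is near (0.626, 0.014), which agrees with the board fit. I'll fit the shim poses and turn the gripper half round, so the camera looks forward, for two low views of the foot and stop.

```bash
cat >> h.py <<'E'
def fq(yaw,lean=np.pi/6): # flipped: camera on the robot side
    return (R.from_quat(quat(yaw,lean))*R.from_euler("z",np.pi)).as_quat()
def kabsch(M,X):
    M,X=np.array(M,float),np.array(X,float);a=M-M.mean(0);b=X-X.mean(0)
    y=np.arctan2((a[:,0]*b[:,1]-a[:,1]*b[:,0]).sum(),(a*b).sum())
    Q=np.array([[np.cos(y),-np.sin(y)],[np.sin(y),np.cos(y)]]);t=X.mean(0)-Q@M.mean(0)
    return y,t,np.linalg.norm(M@Q.T+t-X,axis=1)
E
python3 - <<'E'
from h import *
from station import manip,kinematics,monitor
W={k:dict(np.load(f"{k}.npz")) for k in("w1","w2")}
pix={"blue":{"w1":[(229,108),(180,159),(238,180),(267,149),(257,202)],"w2":[(293,31),(232,95),(298,121),(335,82),(320,147)]},
"orange":{"w1":[(427,145),(394,176),(372,157),(461,184),(408,232)],"w2":[(521,79),(480,116),(457,92),(557,125),(494,184)]}}
mod={"blue":[(40,30,3.5),(-40,30,7),(-10,-30,7),(40,-30,3.5),(-10,-62,7)],"orange":[(40,30,3.5),(-10,30,7),(-10,62,7),(40,-30,3.5),(-40,-30,7)]}
tip={"blue":[(194,250),(254,195)],"orange":[None,None]}
for s in pix:
    M=np.array(mod[s])/1e3
    print(s,"tri z",[tri([(W["w1"],a),(W["w2"],b)])[0].round(3).tolist() for a,b in zip(pix[s]["w1"],pix[s]["w2"])])
    X=np.vstack([[plane(W[k],[u],m[2])[0][:2] for u,m in zip(pix[s][k],M)] for k in W])
    y,t,r=kabsch(np.vstack([M[:,:2]]*2),X);print("pose",y,t,(r*1e3).round(1))
    g=R.from_euler("z",y).apply([-.058,(.05 if s=="orange" else -.05),.0446])+[*t,0]
    tp=R.from_euler("z",y).apply([-.0715,(.05 if s=="orange" else -.05),.068])+[*t,0]
    print(" grip",g.round(4)," tip proj",[proj(W[k],tp).round().tolist() for k in W])
    print(kinematics.inverse_kinematics(g.tolist(),fq(y).tolist()),kinematics.inverse_kinematics(g.tolist(),quat(y,np.pi/6).tolist()))
manip.movep([.45,.09,.13],fq(-.17,.6).tolist());cap("wrist","f1")
manip.movep([.47,.16,.09],fq(-.17,.6).tolist());cap("wrist","f2")
print(monitor.read_t(),monitor.read_qpos().round(2) if hasattr(monitor.read_qpos(),'round') else monitor.read_qpos())
im=[cv2.imread(f"pics/{i}.png")[:300] for i in("f1","f2")]
cv2.imwrite("pics/m2.png",cv2.resize(np.vstack(im),(640,600)))
E
```

```text
blue tri z [[0.625, -0.178, 0.004], [0.573, -0.12, 0.0], [0.55, -0.18, -0.003], [0.584, -0.215, 0.003], [0.526, -0.201, 0.002]]
pose -0.8237079656060546 [ 0.5783133  -0.16819722] [2.7 3.8 2.5 2.7 1.4 2.2 2.8 0.6 3.2 2. ]
 grip [ 0.5022 -0.1596  0.0446]  tip proj [[[194.0, 249.0]], [[256.0, 192.0]]]
[-0.13502217 -0.37472095 -0.69234722  0.8338463  -0.32336772  0.61929862] [-0.13502217 -0.37472095 -0.69234722  0.8338463  -0.32336772 -2.52229403]
orange tri z [[0.588, -0.386, 0.003], [0.555, -0.353, 0.0], [0.576, -0.327, 0.004], [0.548, -0.425, 0.006], [0.493, -0.372, 0.007]]
pose -0.7792054843907817 [ 0.54032458 -0.37808674] [2.  2.2 1.3 1.1 2.2 1.8 1.  1.7 1.2 1.8]
 grip [ 0.5342 -0.3018  0.0446]  tip proj [[[342.0, 216.0]], [[437.0, 152.0]]]
[-0.43594551 -0.21265982 -0.57963097  0.70585553 -0.16908385  0.30017253] [-0.43594551 -0.21265982 -0.57963097  0.70585553 -0.16908385 -2.84142013]
10.075 [ 0.54 -0.55 -0.74  0.9  -0.38  0.62]
```

View pics/m2.png

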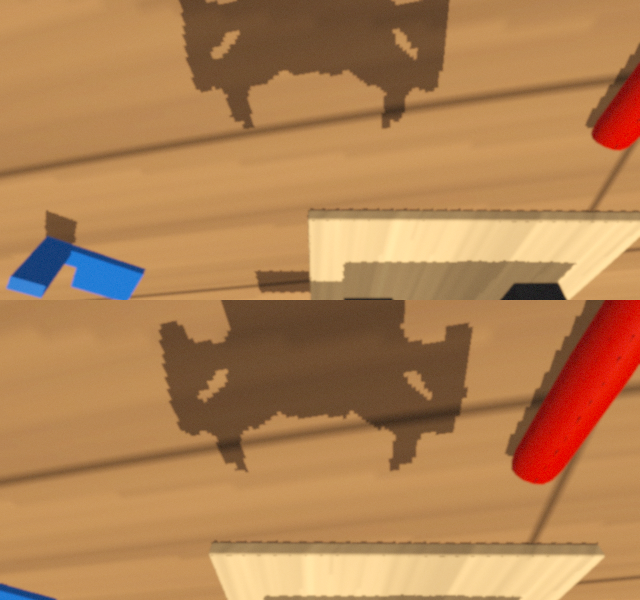

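The tip projections match the contours (blue (194,249) against (194,250), orange (342,216) against (340,216)), so the shim poses are good. These views come out upside down, with the board's front edge at rows 210 and 245 and the foot in the half I cropped off. I'll rotate the images and view the rest.

```bash
python3 - <<'E'
import cv2,numpy as np
im=[cv2.rotate(cv2.imread(f"pics/{i}.png"),cv2.ROTATE_180)[:300] for i in("f1","f2")]
cv2.imwrite("pics/m3.png",np.vstack(im))
E
```

```text
(no output)
```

View pics/m3.png

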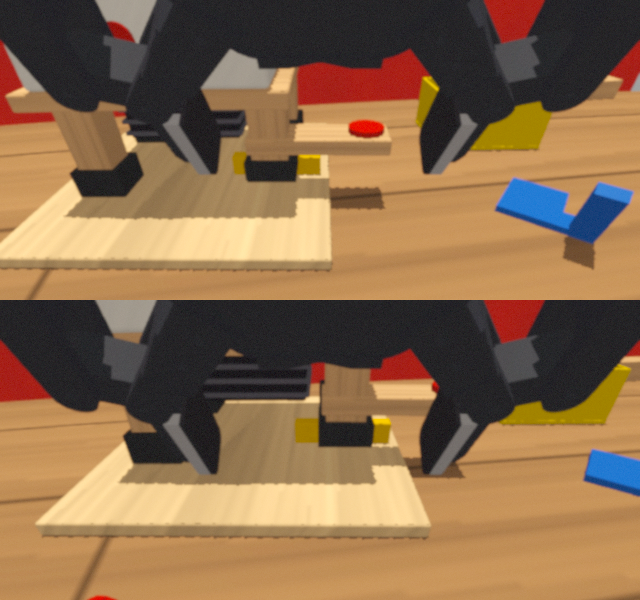

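Rotated f1 shows the foot's sole edge from (245,180) to (298,180), the yellow stop spanning columns 232–321, the board corner at (330,262) and the pad at (366,128). In f2 (rows minus 300) the foot is at (318,143)–(372,145), the stop spans columns 295–390, and the board's front corners are at (42,225) and (429,227).

```bash
python3 - <<'E'
from h import *
f1,f2,w3=[dict(np.load(f"{k}.npz")) for k in("f1","f2","w3")]
t,s=[dict(np.load(f"{n}0.npz")) for n in("top","scene")]
r=lambda u:(639-u[0],479-u[1])
# stop: yellow mask corners, in rotated pixels
def stopext(c):
    im=cv2.rotate(c["image"],cv2.ROTATE_180);hsv=cv2.cvtColor(im,cv2.COLOR_RGB2HSV)
    m=cv2.inRange(hsv,(22,180,60),(32,255,255));out=[]
    n,l,st,ce=cv2.connectedComponentsWithStats(m)
    return [st[i].tolist() for i in range(1,n) if st[i,4]>40 and 90<st[i,1]<200 and st[i,0]<400]
print(stopext(f1),stopext(f2))
pts={"footL":((245,180),(318,143)),"footR":((298,180),(372,145)),"corner":((330,262),(429,227)),"stopLtop":((232.5,153),(295,118)),"stopRtop":((321,155),(390,119))}
P={}
for k,(a,b) in pts.items():
    P[k],e=tri([(f1,r(a)),(f2,r(b))]);print(k,P[k].round(4),round(e,4))
FR=[plane(f1,[r((330,262))],.012)[0],plane(f2,[r((429,227))],.012)[0],plane(w3,[(203/.625,(419-300)/.625)],.012)[0],plane(t,[(311,261)],.012)[0]]
FL=[plane(f2,[r((42,225))],.012)[0],plane(w3,[(32/.625,(419-300)/.625)],.012)[0],plane(t,[(202,241)],.012)[0]]
print("FR",np.round(FR,4).tolist(),"FL",np.round(FL,4).tolist())
redf=[b for b in blobs(f1,"red",100) if 60<r(b[1])[1]<160 and 340<r(b[1])[0]<400];print([r(b[1]) for b in redf])
print("pad",tri([(f1,redf[0][1]),(w3,[b[1] for b in blobs(w3,"red",100) if b[1][0]>320][0]),(t,(334.1,213.8)),(s,(311.4,264.6))]))
# pose from stop ends (top front corners), foot edge, corner in board frame
M=[(-.045,-.04),(-.045,-.14),(-.19,-.15),(-.19,.15)]
X=[plane(f1,[r((232.5,153))],.034)[0][:2]*.5+plane(f2,[r((295,118))],.034)[0][:2]*.5,plane(f1,[r((321,155))],.034)[0][:2]*.5+plane(f2,[r((390,119))],.034)[0][:2]*.5,np.mean(FR,0)[:2],np.mean(FL,0)[:2]]
y,tt,e=kabsch(M,X);print(np.round(X,4).tolist(),"board",y,tt,e.round(4))
Q=R.from_euler("z",y)
for n,p in(("seat",(-.07,-.09,.012)),("footL",(-.095,-.065,.0275)),("footR",(-.095,-.115,.0275)),("pad",(-.07,-.185,.08))): print(n,(Q.apply(p)+[*tt,0]).round(4))
E
```

```text
[[233, 152, 13, 22, 239], [297, 155, 23, 19, 416]] [[295, 119, 24, 23, 520], [372, 118, 19, 25, 372]]
footL [0.6184 0.1367 0.0355] 0.0003
footR [0.6254 0.0832 0.0266] 0.0004
corner [0.5143 0.0704 0.01  ] 0.0004
stopLtop [0.6803 0.1505 0.0371] 0.0004
stopRtop [0.6646 0.0524 0.0351] 0.0015
FR [[0.5116, 0.0708, 0.012], [0.5125, 0.0717, 0.012], [0.5149, 0.0692, 0.012], [0.5163, 0.0711, 0.012]] FL [[0.5623, 0.3562, 0.012], [0.5663, 0.3624, 0.012], [0.5655, 0.3598, 0.012]]
[(361.0, 80.80000000000001), (365.6, 128.8)]
pad (array([0.62757833, 0.0163031 , 0.09974289]), np.float64(0.02156537453564191))
[[0.6881, 0.1504], [0.6675, 0.0513], [0.5138, 0.0707], [0.5647, 0.3594]] board -0.16075360323834711 [0.73171672 0.18356715] [0.0072 0.0029 0.008  0.0044]
seat [0.6482 0.1059 0.012 ]
footL [0.6275 0.1346 0.0275]
footR [0.6195 0.0853 0.0275]
pad [0.633  0.0122 0.08  ]
```

Consistent fix: board yaw -0.172 and seat (0.643, 0.108). The pad agrees with this to within 2 mm, and the stop is 99 mm long, lying about 58 mm in from the board's right edge (60 expected). I'll place the orange shim first: grasp it, lift it and set it down in front of the foot.

```bash
cat >> h.py <<'E'
YB=-.172;SEAT=np.array([.643,.108,.012])
S={"orange":(-.779,np.array([.5403,-.3781,0]),.05),"blue":(-.824,np.array([.5783,-.1682,0]),-.05)}
def tcp(yaw,origin,side):  # TCP for holding a shim at given pose; TCP 29 mm up tongue from root
    u=np.array([-.5,0,np.cos(np.pi/6)])
    return origin+R.from_euler("z",yaw).apply(np.array([-.034,side,.003])+.029*u)
def at(dx,dz,side,dy=0): # sole at seat+(dx,dy,dz)
    return tcp(YB,SEAT+R.from_euler("z",YB).apply([dx-.015,dy,dz]),side)
def axis(yaw): return R.from_quat(fq(yaw)).apply([0,0,1])
def F():
    from station import monitor
    return np.array(monitor.read_force())
E
cat > pick.py <<'E'
import sys
from h import *
from station import manip,fingers,monitor
n=sys.argv[1];yaw,o,side=S[n];g=tcp(yaw,o,side);a=axis(yaw);q=fq(yaw).tolist()
print("grasp",g.round(4))
fingers.grip(.055,60)
up=np.array(monitor.read_tool_pos());
if up[2]<.15: manip.movel((up+[0,0,.1]).tolist(),speed=.25)
manip.movep((g-.11*a).tolist(),q)
manip.movel(g.tolist(),speed=.15)
fingers.grip(.015,60)
print("width",monitor.read_gripper_width(),monitor.read_grasp_force())
manip.movel((g+[0,0,.09]).tolist(),speed=.2)
print("held",monitor.read_gripper_width(),F().round(2))
z=float(sys.argv[2])
manip.movep(at(-.125,.06,side).tolist(),fq(YB).tolist())
manip.movel(at(-.125,z,side).tolist(),speed=.15)
print(monitor.read_t(),F().round(2),monitor.read_gripper_width())
c=cap("wrist",n+"_pre");cv2.imwrite(f"pics/{n}_pre_r.png",cv2.rotate(c["image"],cv2.ROTATE_180)[:,:,::-1])
E
python3 pick.py orange .004
```

```text
grasp [ 0.5409 -0.3084  0.0281]
width 0.02315360821091112 59.226524233818054
held 0.02322133528896859 [-0.3  -0.51 -2.08]
16.8333 [-0.06  0.52 -0.15] 0.02315735036135021
```

View pics/orange_pre_r.png

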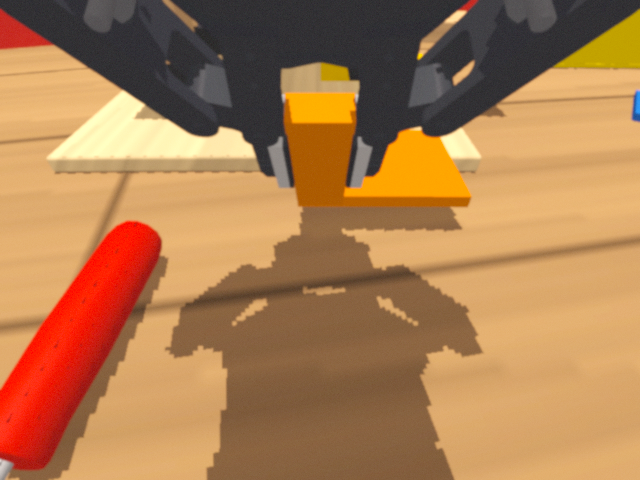

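The orange shim is held square, with its plate lower right of the tongue at (325,150), and it clears the driver. Next I slide it in, lower it until it touches the board, and push it to the stop.

```bash
cat > insert.py <<'E'
import sys
from h import *
from station import manip,fingers,monitor
n=sys.argv[1];side=S[n][2];z=float(sys.argv[2]);zmin=float(sys.argv[3]);xl=float(sys.argv[4]);dy=float(sys.argv[5]) if len(sys.argv)>5 else 0
xh=R.from_euler("z",YB).apply([1,0,0])
if xl>-.125: manip.movel(at(xl,z,side,dy).tolist(),speed=.1)
manip.sleep(.1);f0=F();print("f0",f0.round(2))
while z>zmin:
    z-=.001;manip.movel(at(xl,z,side,dy).tolist(),speed=.03);manip.sleep(.05);d=F()-f0
    print("z",round(z,4),d.round(1))
    if d[2]>3: break
x=xl
while x<.012:
    x+=.004;manip.movel(at(x,z,side,dy).tolist(),speed=.06);d=F()-f0
    p=d@xh;print(round(x,3),p.round(1),d[2].round(1),end="; ")
    if p<-9: break
print("\n",monitor.read_t(),monitor.read_tool_pos(),monitor.read_gripper_width())
c=cap("wrist",n+"_in")
E
python3 insert.py orange .004 -.004 -.07
```

```text
f0 [-0.62 -0.43 -0.74]
z 0.003 [1.2 0.5 0.6]
z 0.002 [0.7 0.3 0.1]
z 0.001 [ 0.4  0.4 -0. ]
z 0.0 [-2.5  0.6  7.4]
-0.066 2.6 4.7; -0.062 -0.0 6.0; -0.058 0.1 5.8; -0.054 -0.8 6.3; -0.05 -0.7 6.9; -0.046 -0.2 6.0; -0.042 0.4 6.2; -0.038 0.8 6.5; -0.034 -0.1 6.1; -0.03 -0.0 5.8; -0.026 0.1 6.2; -0.022 -0.7 6.2; -0.018 -0.3 6.4; -0.014 -0.6 7.0; -0.01 0.7 5.8; -0.006 -0.4 5.5; -0.002 -0.8 5.6; 0.002 -30.3 22.9; 
 23.3833 [0.58939117 0.16991844 0.04103525] 0.02337746906092319
```

Contact came at x≈0, exactly where home was predicted. I'll relax the push, let go, back out along the tongue and look.

```bash
cat > release.py <<'E'
import sys
from h import *
from station import manip,fingers,monitor
n=sys.argv[1];side=S[n][2];z=float(sys.argv[2]);x=float(sys.argv[3])
manip.movel(at(x,z,side).tolist(),speed=.03);print(F().round(1))
fingers.grip(.045)
p=np.array(monitor.read_tool_pos());a=axis(YB)
manip.movel((p-.075*a).tolist(),speed=.15)
p=np.array(monitor.read_tool_pos());xh=R.from_euler("z",YB).apply([1,0,0])
manip.movel((p-.06*xh+[0,0,.01]).tolist(),speed=.2)
c=cap("wrist",n+"_rel");cv2.imwrite(f"pics/{n}_rel_r.png",cv2.rotate(c["image"],cv2.ROTATE_180)[:,:,::-1]);print(monitor.read_t(),F().round(1))
E
python3 release.py orange .0005 -.0005
```

```text
[-2.2  1.9  4.3]
25.175 [-0.4 -0.5  1.3]
```

View pics/orange_rel_r.png

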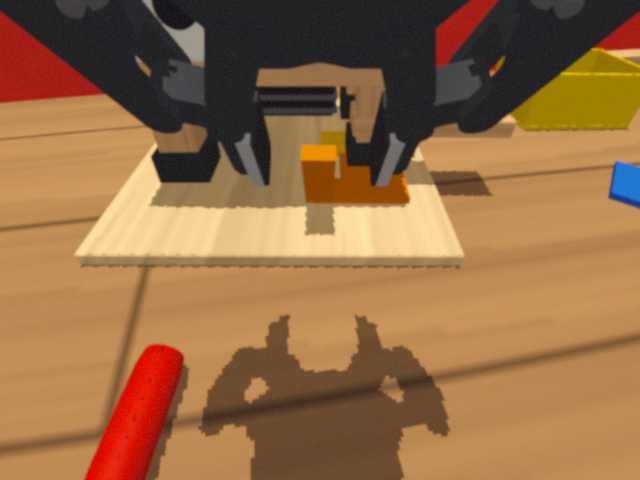

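The orange shim sits flat under the foot, its rear edge running from (305,203) to (409,203), parallel to the board's front edge at row 257. I'll compare those corners with the prediction and fetch the blue shim.

```bash
python3 - <<'E'
from h import *
c=dict(np.load("orange_rel.npz"))
o=SEAT+R.from_euler("z",YB).apply([-.015,0,0])
for p in((-.04,-.03,0),(-.04,.062,0)): print("expected px",(np.array([639,479])-proj(c,o+R.from_euler("z",YB).apply(p))[0]).round(1))
X=plane(c,[(639-409,479-203),(639-305,479-203)],.012)
print(np.array([R.from_euler("z",-YB).apply(x-SEAT) for x in X]).round(4),"want (-.055,-.03),(-.055,.062)")
E
python3 pick.py blue .016
```

```text
grasp [ 0.5087 -0.1666  0.0281]
width 0.02310096349213073 59.549102783203125
held 0.023314643325264058 [-0.18 -0.43 -0.71]
30.5333 [ 0.29 -0.36 -0.36] 0.023300035096360684Traceback (most recent call last):
  File "<stdin>", line 4, in <module>
  File "h.py", line 16, in proj
    Rc=(c["pose"][:3,:3]@F).T
        ~~~~~~~~~~~~~~~~^~
ValueError: matmul: Input operand 1 does not have enough dimensions (has 0, gufunc core with signature (n?,k),(k,m?)->(n?,m?) requires 1)
```

View pics/blue_pre_r.png

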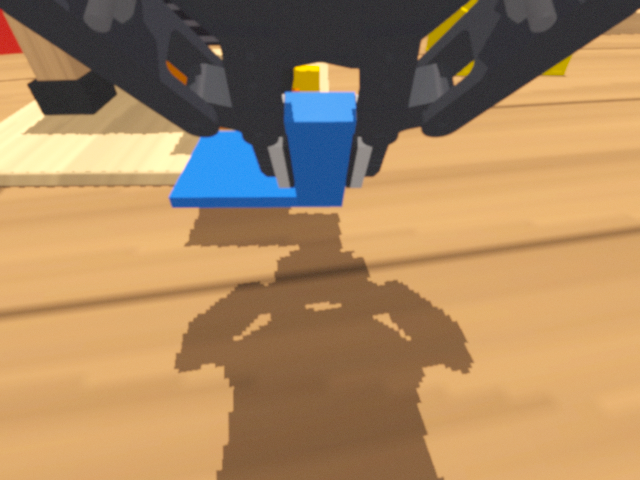

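The blue shim is held square, its plate to the left of the tongue. I'll fix a name clash in the helper, check the orange shim's position numerically, then insert blue gently with fine lowering onto orange.

```bash
sed -i 's/^F=np.diag/FC=np.diag/; s/@F)/@FC)/g' h.py
python3 - <<'E'
from h import *
c=dict(np.load("orange_rel.npz"))
X=plane(c,[(639-409,479-203),(639-305,479-203)],.012)
print(np.array([R.from_euler("z",-YB).apply(x-SEAT) for x in X]).round(4),"want (-.055,-.03),(-.055,.062)")
E
sed -i 's/z-=.001/z-=STEP/; s/^x=xl$/z+=LIFT;x=xl/; s/d\[2\]>3/d[2]>TH/' insert.py
sed -i 's/^xh=/STEP,LIFT,TH=.0005,.0004,1.8\nxh=/' insert.py
# abort early if it jams short of home
sed -i 's/if p<-9: break/if p<-9 or d[2]>25: break/' insert.py
python3 insert.py blue .010 .0055 -.065
```

```text
[[-0.0553 -0.03   -0.    ]
 [-0.0557  0.0627  0.    ]] want (-.055,-.03),(-.055,.062)
f0 [ 0.53  0.21 -0.68]
z 0.0095 [-0.6 -0.4 -0.5]
z 0.009 [-0.7  0.5 -0.4]
z 0.0085 [-0.2 -0.5 -0.1]
z 0.008 [-0.4 -0.3  1.9]
-0.061 0.4 -0.8; -0.057 0.1 1.0; -0.053 0.1 -0.7; -0.049 -1.0 0.5; -0.045 0.5 -0.1; -0.041 0.3 0.7; -0.037 -0.1 0.8; -0.033 -0.1 -0.2; -0.029 -0.3 0.2; -0.025 -0.4 1.0; -0.021 -0.3 0.3; -0.017 0.2 0.2; -0.013 -0.8 -0.3; -0.009 -0.7 1.1; -0.005 -0.6 0.1; -0.001 -0.6 0.4; 0.003 -28.4 18.7; 
 36.8833 [0.57276687 0.06900259 0.04804018] 0.023265945020172648
```

Blue went home with no resistance until the stop, and orange measured within 1 mm of ideal. Releasing.

```bash
python3 release.py blue .0076 .0005
```

```text
[-6.8  0.2  5.7]
38.675 [-0.2 -0.7 -0.6]
```

View pics/blue_rel_r.png

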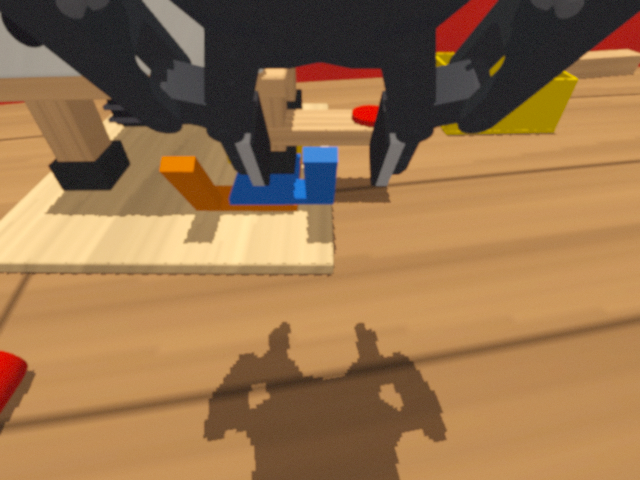

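Blue lies on orange under the foot, with its rear edge at (231–335,203), parallel to the board edge, and its nose covering the stop. I'll check it numerically, then press the pad.

```bash
cat > press.py <<'E'
from h import *
from station import manip,fingers,monitor
c=dict(np.load("blue_rel.npz"))
for z,uv in((.019,[(231,203),(335,203)]),(.012,[(297,210)])):
    X=plane(c,[(639-u,479-v) for u,v in uv],z);print(np.array([R.from_euler("z",-YB).apply(x-SEAT) for x in X]).round(4))
pad=SEAT+R.from_euler("z",YB).apply([0,-.095,.068]);print("pad",pad)
p=np.array(monitor.read_tool_pos());manip.movel((p+[-.02,0,.1]).tolist(),speed=.25)
fingers.grip(0,40)
q=fq(YB,0).tolist()
manip.movep((pad+[0,0,.08]).tolist(),q)
manip.movel((pad+[0,0,.006]).tolist(),speed=.15);manip.sleep(.15);f0=F();z=.006
print(monitor.read_t(),f0.round(1))
while z>-.025:
    z-=.001;manip.movel((pad+[0,0,z]).tolist(),speed=.03);manip.sleep(.03);f=F()-f0
    print(round(z,3),f[2].round(1),end="; ")
    if f[2]>13: break
manip.sleep(.5);print("hold",(F()-f0).round(1))
c=cap("scene","press")
manip.movel((pad+[0,0,.08]).tolist(),speed=.1)
manip.movel((pad+[-.1,-.05,.2]).tolist(),speed=.25)
manip.sleep(.4)
print(monitor.read_t(),F().round(1));cap("top","end");cap("wrist","endw")
E
python3 press.py
```

```text
[[-0.0534  0.0294  0.007 ]
 [-0.0533 -0.0636  0.007 ]]
[[-0.0546 -0.0294 -0.    ]]
pad [0.62674045 0.01440178 0.08      ]
41.6583 [-0.6  0.  -0.2]
0.005 -0.3; 0.004 0.7; 0.003 0.3; 0.002 -0.9; 0.001 0.8; 0.0 1.4; -0.001 3.9; -0.002 6.1; -0.003 11.1; -0.004 17.0; hold [-8.9 -1.5 17.4]
47.2417 [-0.1 -0.6 -0.2]
```

The press held 17 N with only about 4 mm of give, so the pack no longer rocks. One last look at the shims before handing in.

```bash
python3 - <<'E'
from h import *
from station import manip,monitor
manip.movep([.45,.10,.17],fq(YB,.55).tolist());manip.sleep(.2)
c=cap("wrist","fin");cv2.imwrite("pics/fin_r.png",cv2.rotate(c["image"],cv2.ROTATE_180)[:300,:,::-1])
for n,pl in(("orange",[(-.04,-.03,0),(-.04,.062,0)]),("blue",[(-.04,-.062,.007),(-.04,.03,.007)])):
    print(n,[(np.array([639,479])-proj(c,SEAT+R.from_euler("z",YB).apply(np.array(p)-[.015,0,0]))[0]).round(1).tolist() for p in pl])
print(monitor.read_t(),F().round(1))
a,b=[dict(np.load(k)) for k in("top0.npz","end.npz")]
for col,i in(("red",0),("yellow",0),("yellow",1)): print(col,blobs(a,col)[i][1],blobs(b,col)[i][1])
E
```

```text
orange [[308.9, 235.7], [222.0, 235.6]]
blue [[339.4, 230.6], [251.3, 230.6]]
48.5917 [-0.  -0.2 -0.7]
red [224.3, 295.8] [224.2, 295.9]
yellow [415.6, 167.1] [161.8, 250.2]
yellow [161.8, 250.0] [132.1, 234.5]
```

View pics/fin_r.png

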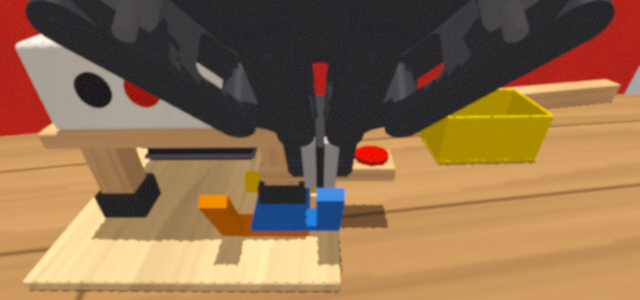

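The blue rear edge spans about (251–340,230) and orange's bottom edge sits at row 235, both as predicted. The foot is on the shims, the driver and bottle haven't moved (top view) and the bin stands where it was, and the robot is clear of everything.

```bash
python3 -c "
from station import job
print(job.job_done())"
```

```text
the job is handed in; nothing more can be done
None
```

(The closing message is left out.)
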